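# Push the empty tin through the bin flap

### The job

Push the flat empty tin along the raised wooden board and through the hanging flap of the recycling bin until it drops into the bin, then draw the fingers back out so that the flap swings shut by itself. Only push the tin: do not lift it or knock it off the board, and leave everything else where it stands.

Things in the scene. Friction and masses are not known exactly. Their poses are not given: they have to be found in the camera images.
- mouth (a point): Middle of the bin's mouth, in the flap's plane, on the board's top, 75 mm above the counter. x points level into the bin (the way to push), y left, z up. The mouth is an opening 130 mm wide, 66 mm high above the board, in an upright steel front 220 mm wide and 8 mm thick (x -8 to 0; the bar over the opening 4 mm). The fingers must lean forward to reach in.
- station: The fixed recycling station: steel bin with a raised wooden board before its flap. Origin on the counter straight below the mouth, axes as the mouth's. The board spans x -215 to 0 mm, 380 mm wide, no rims, top at 75 mm. The bin is 220 mm wide, x -8 to 200 mm; its clear roof tops at 152 mm (77 above the board).
- sill_end (a point): Middle of the upper end edge of the sill: inside the bin the board goes on, level, to 8 mm past the mouth and ends here. Beyond it the bin is open down to its floor, 69 mm below, back to 196 mm past the mouth. A tin whose centre is pushed some 10 to 20 mm past this edge tips off and falls in, even while the flap drags on it; the fingertips then stand in the mouth.
- flap (a joint): Angle of the flap in rad: 0 hangs shut, grows to 1.35 as its lower edge swings into the bin. A light aluminium plate (25 g) 124 mm wide, 4 mm thick, hinged along its top edge 62 mm above the board's top at x = 0 of the mouth; it gives way to a push of under 1 N, cannot swing outwards, and falls shut by its weight.
- flap_edge (a point): Middle of the flap's lower edge, 58 mm below the hinge (4 mm above the board when shut).
- tin: The flat empty steel tin, a closed upright disc 66 mm across and 34 mm high, about 50 g, standing on the wooden board before the flap. Origin at the centre of its underside, z up.
- tin_center (a point): Centre of the flat tin, 17 mm above its underside.
- onion: Bystander: red onion 56 mm across, 62 mm high, on the board beside the mouth. Origin under its centre.
- spice_jar: Bystander: amber glass jar 42 mm across, 60 mm high, on the board beside the mouth, on the other side from the onion. Origin under its centre.
- garlic: Bystander: garlic bulb 42 mm across, 34 mm high, at the board's left edge. Origin under its centre.
- mixing_bowl: Bystander: white bowl 240 mm across, 120 mm high, on the counter to the left. Origin under its centre.
- tall_can: Bystander: full food can, 66 mm across and 100 mm high, on the counter to the right. Origin under its centre.
- mug: Bystander: white mug 80 mm across, 95 mm high, on the counter to the left. Origin under its centre.
- knife: Bystander: kitchen knife 230 mm long lying on the counter to the right. Origin where blade and handle meet.
Things that resemble listed ones, but are neither listed nor needed, are in the scene too. Leave any turquoise or yellow look-alike of the tin alone.

How it is judged:
On the way, in this order (a step that is already met when the one before it is completed fails the run):
1. the tin stands in the mouth, holding the flap pushed open (value of joint flap above 0.5 rad and x of tin_center in the frame of mouth between -0.035 and 0.08 m and z of tin_center in the frame of mouth above -0.01 m), for 0.05 s.
2. the tin has dropped into the bin (z of tin_center in the frame of mouth below -0.02 m and x of tin_center in the frame of mouth between 0.02 and 0.2 m and y of tin_center in the frame of mouth between -0.11 and 0.11 m), for 0.1 s.
At the end, for the whole second after the job is handed in: The flat tin lies at rest in the bin, behind the sill, its centre more than 20 mm below the board's top (any way up), and the flap hangs shut (within 0.08 rad) (all of step 2 and value of joint flap below 0.08 rad and linear speed of tin below 0.02 m/s); the robot touches nothing.
It fails at once if the tin is lifted: its centre more than 45 mm above the board (17 mm when standing) (z of tin_center in the frame of mouth above 0.045 m).
It fails at once if the tin falls off the board outside the bin (z of tin_center in the frame of mouth below -0.02 m and (x of tin_center in the frame of mouth below 0 m or x of tin_center in the frame of mouth above 0.2 m or y of tin_center in the frame of mouth above 0.11 m or y of tin_center in the frame of mouth below -0.11 m)).
It fails at once if a bystander is moved by more than 20 mm (distance of any of onion, spice_jar, garlic, mixing_bowl, tall_can, mug, knife from where it was at the start of the episode above 0.02 m).
It also fails if it takes over 38 s, if anything falls off the work surface, if the arm or the gripper's body presses on something with over 40 N, if the wrist force passes 120 N, or if a joint passes its speed limit or range.

### The arm

A 6-joint arm with a two-finger parallel gripper is mounted at the origin on the work surface. World frame = base frame: x ahead of the robot, y to its left, z up, the work surface at z = 0. Lengths are in m, angles in rad, forces in N, time in s.
With the tool pointing down it reaches from about 0.35 to 0.975 m from the base axis. Payload 4.9 kg.
Tool frame: the origin (TCP) lies midway between the tips of the shut fingers; the grasp point (between the pads) lies 19 mm behind it; z points along the fingers, y is the line along which they close (so a half turn about z gives the same grasp; the last joint's range is limited). The gripper opens to 85 mm and grips with 20 to 120 N. Pads are 22 mm wide; open, the fingers measure 114 mm over their backs; the gripper's body (76 mm by 85 mm) begins 54 mm behind the grasp point. The pads swing forward as they close: fully open they stand 13 mm farther back than shut.
Start: joints at [1.158, 0.053, 1.613, -0, 1.476, -0.119], TCP at [0.181, 0.598, 0.231] pointing down, gripper open.
Joint ranges: [-3.01, 3.01], [-1.01, 2.22], [0.06, 2.58], [-1.02, 4.17], [0.09, 2.62], [-3.14, 3.14]. Speed limits (rad/s): [2.57, 2.57, 3.14, 3.14, 3.14, 3.14].

### API

Orientations are given as a unit quaternion [w, x, y, z].
In Python, from plant import * gives the robot as it stands.
- The arm moves only by the tool jog_arm, never from a script. Its argument "targets" is a list of rows, each a list of 3 entries, a list of its own where there are three numbers: the shift along the tool's x, y, z in units of 25 mm (1.0 is 25 mm), then the turn, a rotation vector about the tool's x, y, z in units of 8 degrees (1.0 is 8 degrees), then the opening in per cent of the stroke, from 0 (shut) to 100 (fully open). A call has 1 to 8 rows; each row is the pose to reach, as a shift and turn from the pose commanded when the call began, along the tool's axes at that moment; what a row does not reach only later rows make up. A row lasts 1/8 s, in which the tool goes at most 62.5 mm and 10.7 degrees, less where a joint would pass 70% of its speed; a pose out of reach is approached as far as the arm can. A call with a gripper value outside its range is refused whole. The fingers move at their own pace and stop on an object; the grip force is fixed at half the most. Time passes only in rows, so rows that repeat a pose let the fingers close. It gives the time, the measured TCP pose, the force, the opening and the grip force at its end, in the units of the state.
- state(): the state, without advancing time (a new reading comes with each control period).
- grab_frame(name): name is "scene" or "top" or "wrist"; returns (picture, depth): 420x560x3 uint8, red, green, blue; 420x560 float32, m along the optical axis (not along the pixel's ray), 0 where there is no reading.
- camera_params(name): a dict with "fovy" (degrees; the focal length in pixels is half the picture's height over the tangent of half this angle, whatever the lens; pixels are square), "cx", "cy" (the principal point, pixels), "dist" ([k1, k2, p1, p2, k3] as OpenCV has them; the pictures are not rectified), "rvec" (rotation vector, rad) and "tvec" (3), from world to camera coordinates, as OpenCV has them; the wrist camera has in their place "hand_eye" (4x4, takes a point from camera to tool coordinates, whose origin is the TCP and whose axes are the flange's). Camera axes: x right, y down, z forward; pixel columns grow to the right and rows downward; lengths in m; the calibration is good to about 2 mm. A picture is of the moment at which its call begins: read the wrist's pose just before it. camera_params takes no time and is no camera call.
- job_done(): hands the job in; it is judged then, once.
The state is a dict: "time": time; "joint_pos": joint angles; "joint_vel": joint speeds; "joint_efforts": joint torques, N m; "tool_pos": TCP position; "tool_rot": TCP orientation; "contact_force": force on the tool from outside, world axes, zero at the start; "ft_torque": the same for the moment, N m; "gripper_width": opening from 0.0 (shut) to 1.0 (fully open); "grasp_force": force on a finger pad.
Only numpy, scipy, OpenCV 4.12 (cv2) and the standard library are available. Lean on these libraries where they do the work, as an engineer would, in place of code of your own. Each camera call takes 0.05 s, during which the arm holds its last target. There are 200 camera calls.

## Working session

There is one attempt and no reset: what is moved stays moved. The work goes in short steps, Python scripts to look and compute and a tool call to move; the robot and the scene stay as the last step left them, time stands still between calls to the robot, and variables do not carry over. Pictures are saved under pics/ and viewed, at most 10 in all, crops included, and the job is handed in when it is done.

Besides the shell and the picture viewer there is one more tool, called after "Call:" as name([rows], argument=value, ...), one row to a line, values as JSON. jog_arm: Moves the arm, as the interface text tells. Its arguments: {"type":"object","properties":{"targets":{"type":"array"}},"required":["targets"]}

```bash
mkdir -p pics; cat > h.py <<'E'
from plant import *
import numpy as np, cv2
def K(c,h=420):
    f=h/2/np.tan(np.radians(c['fovy'])/2); return np.array([[f,0,c['cx']],[0,f,c['cy']],[0,0,1.]])
def cloud(name):
    s=state(); img,d=grab_frame(name); c=camera_params(name)
    v,u=np.mgrid[:420,:560]; p=np.stack([u,v],-1).reshape(-1,1,2).astype(float)
    n=cv2.undistortPoints(p,K(c),np.array(c['dist'])).reshape(420,560,2)
    P=np.dstack([n[...,0]*d,n[...,1]*d,d])
    if 'rvec' in c:
        R=cv2.Rodrigues(np.array(c['rvec']))[0]; W=(P-np.array(c['tvec']).ravel())@R
    else:
        from scipy.spatial.transform import Rotation as Ro
        H=np.array(c['hand_eye']); q=s['tool_rot']; R=Ro.from_quat([q[1],q[2],q[3],q[0]]).as_matrix()
        W=(P@H[:3,:3].T+H[:3,3])@R.T+np.array(s['tool_pos'])
    W[d==0]=np.nan
    return img,W
E
python3 - <<'E'
from h import *
s=state(); print(s['time'],s['tool_pos'],s['tool_rot'])
for n in('scene','top'):
    img,W=cloud(n); cv2.imwrite(f'pics/{n}.png',img[...,::-1]); np.savez(f'{n}.npz',img=img,W=W)
E
```

```text
0.0 [0.18072106 0.59764116 0.23005419] [-2.66336557e-04  1.46348138e-01  9.89232601e-01 -1.00681841e-03]
```

View pics/top.png

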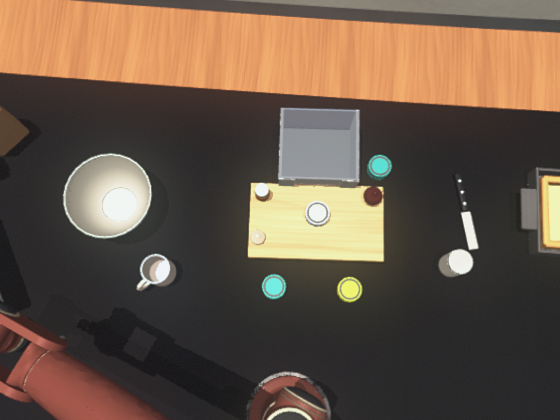

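View pics/scene.png

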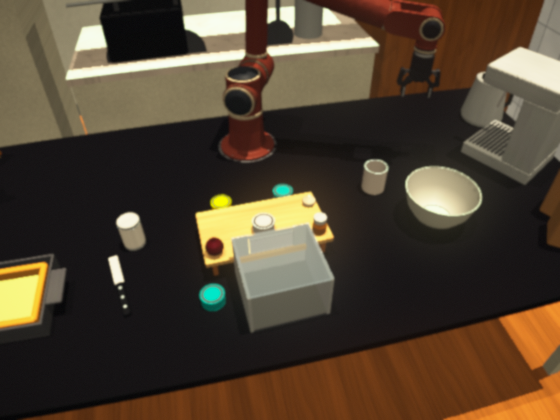

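The top view shows the tin at (317,213) on the board. The bin is behind it at (280–358, 108–186), with the jar at (262,191), the onion at (373,196) and the garlic at (258,237). Yellow and turquoise look-alikes stand on the counter near the board.

```bash
cat > m.py <<'E'
from h import *
T=np.load('top.npz');W=T['W'];img=T['img']
m=(abs(W[...,2]-0.075)<0.008); m[:170]=0;m[270:]=0;m[:,:235]=0;m[:,400:]=0
P=W[m]; print('board z',np.median(P[:,2]),len(P))
hsv=cv2.cvtColor(img,cv2.COLOR_RGB2HSV)
r=cv2.minAreaRect((P[:,:2]*1000).astype(np.float32)); print(r, cv2.boxPoints(r))
def obj(u,v,w,lo,hi):
    S=np.zeros(m.shape,bool); S[v-w:v+w,u-w:u+w]=1
    Q=W[S&(W[...,2]>lo)&(W[...,2]<hi)]
    (c,rad)=cv2.minEnclosingCircle((Q[:,:2]*1000).astype(np.float32)); print((u,v),len(Q),np.median(Q,0),c,rad,Q[:,2].max())
obj(317,213,18,.10,.115); obj(262,191,12,.12,.16);obj(373,196,14,.1,.16);obj(258,237,12,.09,.12)
# bin front wall top / roof points
for z0,z1 in((.135,.16),):
    S=(W[...,2]>z0)&(W[...,2]<z1);S[:100]=0;S[195:]=0;S[:,:275]=0;S[:,365:]=0
    Q=W[S]; print(len(Q)); 
    if len(Q)>5:
        r=cv2.minAreaRect((Q[:,:2]*1000).astype(np.float32));print(r,cv2.boxPoints(r))
E
python3 m.py; python3 -c "
from h import *
im=cv2.imread('pics/top.png')[95:275,235:400]; cv2.imwrite('pics/topc.png',cv2.resize(im,None,fx=3.3,fy=3.3,interpolation=2))"
```

```text
board z 0.07534963929199703 8619
((539.4786376953125, -41.85383605957031), (223.50148010253906, 379.0849609375), 2.3985402584075928) [[ 419.89343  142.8458 ]
 [ 435.75818 -235.90704]
 [ 659.06384 -226.55347]
 [ 643.1991   152.19937]]
(317, 213) 418 [ 0.55233395 -0.04205435  0.109392  ] (553.0812377929688, -42.802268981933594) 33.62251663208008 0.11497485079430318
(262, 191) 156 [0.59992379 0.11496308 0.13449112] (600.7957763671875, 115.09088897705078) 19.15993881225586 0.14410966486943938
(373, 196) 279 [ 0.61002284 -0.19218321  0.11920301] (614.4119262695312, -195.1116485595703) 27.462570190429688 0.14391332097247753
(258, 237) 165 [0.47416885 0.11714194 0.0982683 ] (475.80841064453125, 117.8076171875) 20.460351943969727 0.11450815273449624
5635
((738.6350708007812, -33.60050964355469), (210.6396026611328, 219.42796325683594), 2.5335323810577393) [[ 628.5684    71.35067]
 [ 638.268   -147.86281]
 [ 848.7017  -138.5517 ]
 [ 839.00214   80.66179]]
```

View pics/topc.png

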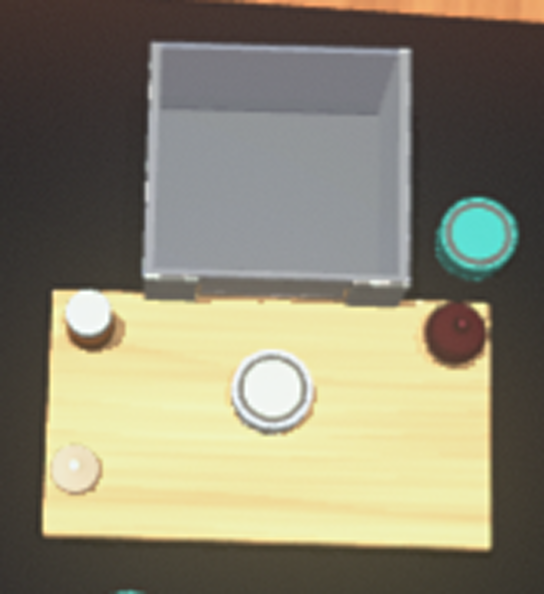

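```bash
cat > go.py <<'E'
import sys; from h import *
from scipy.spatial.transform import Rotation as Ro
M=np.array([.6427,-.0376,.075]); a=np.radians(2.45); D=np.array([np.cos(a),np.sin(a),0]); L=np.array([-D[1],D[0],0]); Z=np.array([0,0,1.])
def rowto(mx,my,mz,lean):
    s=state(); q=s['tool_rot']; R=Ro.from_quat([q[1],q[2],q[3],q[0]]); p=np.array(s['tool_pos'])
    t=np.radians(lean); z=np.sin(t)*D-np.cos(t)*Z; T=Ro.from_matrix(np.column_stack([np.cross(L,z),L,z]))
    d=M+mx*D+my*L+mz*Z-p
    return np.round(R.inv().apply(d)/.025,2), np.round(np.degrees((R.inv()*T).as_rotvec())/8,2)
def where():
    s=state(); p=np.array(s['tool_pos'])-M; q=s['tool_rot'];z=Ro.from_quat([q[1],q[2],q[3],q[0]]).as_matrix()[:,2]
    return np.round([p@D*1e3,p@L*1e3,p[2]*1e3],1), 'lean',round(np.degrees(np.arctan2(z@D,-z[2])),1),'side',round(z@L,3),s['time'],s['gripper_width'],np.round(s['contact_force'],1)
if __name__=='__main__':
    v=list(map(float,sys.argv[1:])); print(*where())
    for i in range(0,len(v),4): print(*rowto(v[i]/1e3,v[i+1]/1e3,v[i+2]/1e3,v[i+3]))
E
python3 go.py -165 0 150 0 -165 0 150 45
```

```text
[-434.3  654.4  155.2] lean -0.0 side -0.002 0.1 1.001631306914923 [-0.2  0.3 -0.1]
[-18.81 -21.15   0.24] [-0.01 -0.   -2.41]
[-18.81 -21.15   0.24] [-0.96 -5.57 -2.28]
```

Call:
jog_arm([
  [[-18.8,-21.15,-0.6],[0,0,-2.4],47],
  [[-18.8,-21.15,-0.6],[0,0,-2.4],47],
  [[-18.8,-21.15,-0.6],[0,0,-2.4],47],
  [[-18.8,-21.15,-0.6],[0,0,-2.4],47],
  [[-18.8,-21.15,-0.6],[0,0,-2.4],47],
  [[-18.8,-21.15,-0.6],[0,0,-2.4],47],
  [[-18.8,-21.15,-0.6],[0,0,-2.4],47],
  [[-18.8,-21.15,-0.6],[0,0,-2.4],47],
])

```text
time: 1.1
tool_pos: [0.3909, 0.1425, 0.2417]
tool_rot: [0.0, -0.021, 1.0, 0.0]
contact_force: [0.7, 0.5, -0.2]
gripper_width: 0.472
grasp_force: 0.0
```

```bash
python3 go.py -165 0 170 0 -165 0 170 45
```

```text
[-243.9  190.7  166.7] lean 0.0 side 0.0 1.1 0.47168721686559006 [ 0.7  0.5 -0.2]
[-3.17 -7.62 -0.13] [ 0.    0.   -0.01]
[-3.17 -7.62 -0.13] [-0.   -5.62 -0.01]
```

Call:
jog_arm([
  [[-3.2,-7.6,-0.1],[0,0,0],47],
  [[-3.2,-7.6,-0.1],[0,0,0],47],
  [[-3.2,-7.6,-0.1],[0,-5.6,0],47],
  [[-3.2,-7.6,-0.1],[0,-5.6,0],47],
  [[-3.2,-7.6,-0.1],[0,-5.6,0],47],
  [[-3.2,-7.6,-0.1],[0,-5.6,0],47],
  [[-3.2,-7.6,-0.1],[0,-5.6,0],47],
  [[-3.2,-7.6,-0.1],[0,-5.6,0],47],
])

```text
time: 2.1
tool_pos: [0.4785, -0.0423, 0.2449]
tool_rot: [0.381, -0.019, 0.924, 0.008]
contact_force: [0.0, -0.8, -0.0]
gripper_width: 0.47
grasp_force: 0.0
```

```bash
python3 go.py -155 -1 40 45 -155 -1 14 45; python3 - <<'E'
from h import *
img,W=cloud('wrist'); cv2.imwrite('pics/w1.png',img[...,::-1]); np.savez('w1.npz',img=img,W=W)
E
```

```text
[-164.3    2.4  169.9] lean 44.8 side -0.001 2.1 0.46974777890572045 [ 0.  -0.8 -0. ]
[ 3.4  -0.13  3.95] [-0.01 -0.03 -0.01]
[ 4.13 -0.13  4.69] [-0.01 -0.03 -0.01]
```

View pics/w1.png

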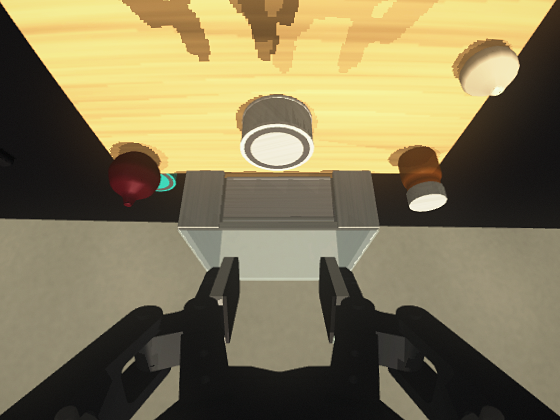

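The wrist view shows the tin's top at (277,147) and the flap spanning columns 222–334, rows 177–222, so the tin is centred in front of the mouth. I'll check this numerically.

```bash
python3 - <<'E'
from go import *
W=np.load('w1.npz')['W']-M
F=np.stack([W@D,W@L,W@Z],-1)*1e3
t=F[90:175,230:325].reshape(-1,3); t=t[(t[:,2]>29)&(t[:,2]<39)&(t[:,0]<-40)]
print('tin',len(t),np.median(t,0),cv2.minEnclosingCircle(t[:,:2].astype(np.float32)))
for n,(u,v) in dict(postR=(200,200),flap=(278,200),postL=(355,200),bar=(278,226),eR=(219,200),eL=(338,200),outR=(183,200),outL=(375,200),board=(400,100)).items(): print(n,np.round(np.nanmedian(F[v-1:v+2,u-1:u+2].reshape(-1,3),0),1))
E
```

```text
tin 2907 [-97.47715614  -0.60511051  33.56814508] ((-91.52481079101562, -0.5296763181686401), 34.62839889526367)
postR [ -9.2 -88.   39.9]
flap [-3.8  0.4 37.3]
postL [-9.4 87.5 39.9]
bar [-5.9  0.4 70.8]
eR [ -9.5 -66.4  40.1]
eL [-8.9 68.2 40.2]
outR [  -9.4 -107.3   39.8]
outL [ -9.1 110.2  39. ]
board [-119.3  110.    -0.7]
```

Call:
jog_arm([
  [[3.4,-0.1,3.95],[0,0,0],47],
  [[3.4,-0.1,3.95],[0,0,0],47],
  [[3.4,-0.1,3.95],[0,0,0],47],
  [[4.13,-0.1,4.69],[0,0,0],47],
  [[4.13,-0.1,4.69],[0,0,0],47],
  [[4.13,-0.1,4.69],[0,0,0],47],
])

```text
time: 2.9
tool_pos: [0.4898, -0.0448, 0.0921]
tool_rot: [0.383, -0.02, 0.924, 0.007]
contact_force: [0.4, -0.5, 1.1]
gripper_width: 0.465
grasp_force: 0.0
```

```bash
python3 go.py -120 0 14 45 -40 0 14 45 -5 0 14 45
```

```text
[-153.    -0.7   17.1] lean 45.0 side -0.002 2.9 0.4648836953932091 [ 0.4 -0.5  1.1]
[-0.85  0.03  1.02] [-0.01  0.    0.  ]
[-3.11  0.03  3.29] [-0.01  0.    0.  ]
[-4.1   0.03  4.28] [-0.01  0.    0.  ]
```

Call:
jog_arm([
  [[-0.28,0,0.28],[0,0,0],47],
  [[-0.56,0,0.56],[0,0,0],47],
  [[-0.84,0,0.84],[0,0,0],47],
  [[-1.1,0,1.1],[0,0,0],47],
  [[-1.36,0,1.36],[0,0,0],47],
  [[-1.6,0,1.6],[0,0,0],47],
  [[-1.8,0,1.8],[0,0,0],47],
  [[-1.9,0,1.9],[0,0,0],47],
])

```text
time: 3.9
tool_pos: [0.5554, -0.0414, 0.0882]
tool_rot: [0.381, -0.019, 0.924, 0.008]
contact_force: [-1.6, -0.3, 0.9]
gripper_width: 0.467
grasp_force: 1.1
```

```bash
python3 go.py -40 0 14 45 -5 0 14 45;  python3 - <<'E'
from go import *
img,W=cloud('wrist'); cv2.imwrite('pics/w2.png',img[...,::-1]); W=W-M
F=np.stack([W@D,W@L,W@Z],-1)*1e3
t=F[90:300,200:350].reshape(-1,3); t=t[(t[:,2]>29)&(t[:,2]<39)&(t[:,0]<-10)&(abs(t[:,1])<45)]
print('tin',len(t),np.median(t,0),cv2.minEnclosingCircle(t[:,:2].astype(np.float32)))
E
```

```text
[-87.4  -0.1  13.2] lean 44.8 side -0.001 3.9 0.4667802204118634 [-1.6 -0.3  0.9]
[-1.37  0.01  1.31] [-0.01 -0.03 -0.01]
[-2.36  0.01  2.3 ] [-0.01 -0.03 -0.01]
tin 510 [-122.30224567  -20.36078787   31.36790024] ((-114.22698974609375, -2.1891298294067383), 30.57162857055664)
```

View pics/w2.png

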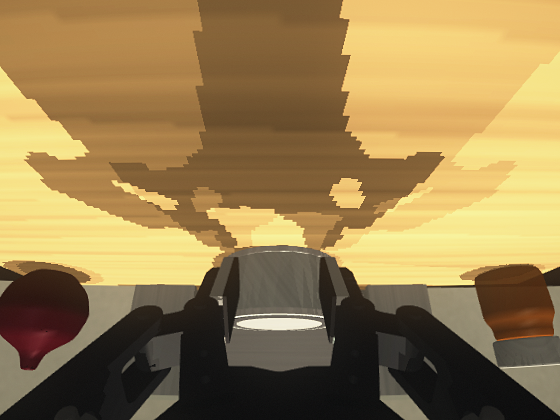

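The tin sits centred between the fingers (columns 232–328), and the onion and jar are clear of them. I'll push on.

Call:
jog_arm([
  [[-0.28,0,0.28],[0,0,0],47],
  [[-0.56,0,0.56],[0,0,0],47],
  [[-0.84,0,0.84],[0,0,0],47],
  [[-1.1,0,1.1],[0,0,0],47],
  [[-1.3,0,1.3],[0,0,0],47],
  [[-1.5,0,1.5],[0,0,0],47],
  [[-1.7,0,1.7],[0,0,0],47],
  [[-1.8,0,1.8],[0,0,0],47],
])

```text
time: 4.95
tool_pos: [0.6192, -0.0389, 0.0883]
tool_rot: [0.381, -0.019, 0.924, 0.008]
contact_force: [-1.0, 0.0, 1.0]
gripper_width: 0.466
grasp_force: 0.9
```

```bash
python3 go.py 5 0 14 45;  python3 - <<'E'
from h import *
img,W=cloud('top'); a=img[95:275,235:400,::-1]; img,W=cloud('scene'); b=img[180:340,180:350,::-1]
cv2.imwrite('pics/c3.png',np.hstack([cv2.resize(a,(400,436),interpolation=2),cv2.resize(b,(400,436),interpolation=2)]))
E
```

```text
[-23.6  -0.3  13.3] lean 44.8 side -0.001 4.95 0.46580377486215097 [-1.  0.  1.]
[-0.83  0.01  0.79] [-0.01 -0.02 -0.01]
```

View pics/c3.png

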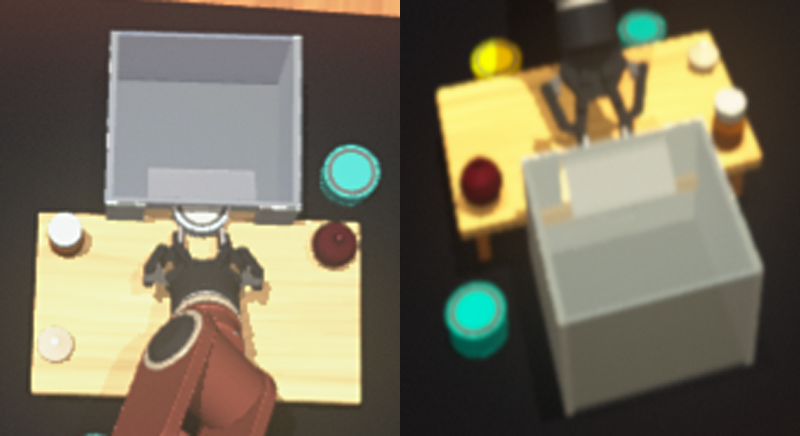

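The left half (top view) shows the tin in the mouth with the flap held open and both fingers behind it. I'll push over the sill slowly.

Call:
jog_arm([
  [[-0.12,0,0.12],[0,0,0],47],
  [[-0.24,0,0.24],[0,0,0],47],
  [[-0.36,0,0.36],[0,0,0],47],
  [[-0.48,0,0.48],[0,0,0],47],
  [[-0.6,0,0.6],[0,0,0],47],
  [[-0.72,0,0.72],[0,0,0],47],
  [[-0.84,0,0.84],[0,0,0],47],
  [[-0.9,0,0.9],[0,0,0],47],
])

```text
time: 6.05
tool_pos: [0.6507, -0.0375, 0.0879]
tool_rot: [0.381, -0.019, 0.924, 0.008]
contact_force: [-0.1, -0.0, 0.3]
gripper_width: 0.475
grasp_force: 0.0
```

```bash
python3 go.py -60 0 14 45;  python3 - <<'E'
from h import *
img,W=cloud('top'); a=img[95:275,235:400,::-1]; img,W=cloud('scene'); b=img[180:340,180:350,::-1]
cv2.imwrite('pics/c4.png',np.hstack([cv2.resize(a,(400,436),interpolation=2),cv2.resize(b,(400,436),interpolation=2)]))
E
```

```text
[ 8.  -0.2 12.9] lean 44.8 side -0.001 6.05 0.47513238754235165 [-0.1 -0.   0.3]
[ 1.9   0.01 -1.95] [-0.01 -0.02 -0.01]
```

View pics/c4.png

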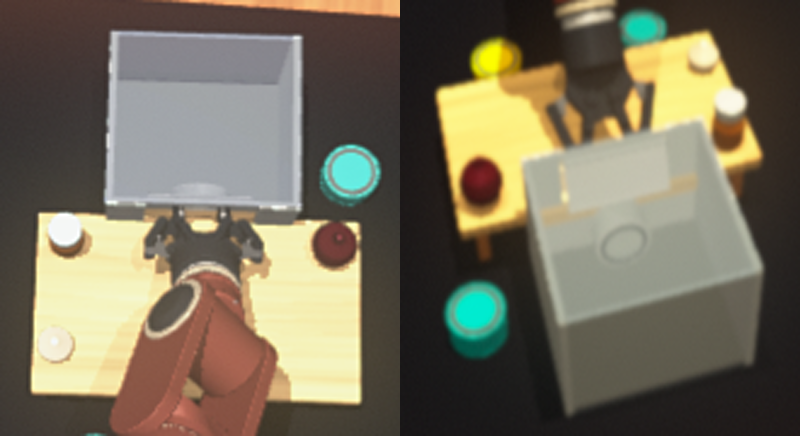

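The right half shows the tin below the sill inside the bin at about (625,243), tilted. The grasp force is zero, so I'll draw back.

Call:
jog_arm([
  [[0.4,0,-0.4],[0,0,0],47],
  [[0.9,0,-0.9],[0,0,0],47],
  [[1.5,0,-1.5],[0,0,0],47],
  [[2.1,0,-2.1],[0,0,0],47],
  [[2.7,0,-2.7],[0,0,0],47],
  [[3.2,0,-3.2],[0,0,0],47],
  [[3.2,0,-3.4],[0,0,0],47],
  [[3.2,0,-3.4],[0,0,0],47],
])

```text
time: 7.15
tool_pos: [0.534, -0.0426, 0.0926]
tool_rot: [0.382, -0.019, 0.924, 0.007]
contact_force: [0.2, -0.6, -0.3]
gripper_width: 0.472
grasp_force: 0.0
```

Call:
jog_arm([
  [[-0.5,0,-0.5],[0,0,0],47],
  [[-1,0,-1],[0,0,0],47],
  [[-1,0,-1],[0,0,0],47],
  [[-1,0,-1],[0,0,0],47],
  [[-1,0,-1],[0,0,0],47],
  [[-1,0,-1],[0,0,0],47],
  [[-1,0,-1],[0,0,0],47],
  [[-1,0,-1],[0,0,0],47],
])

```text
time: 8.15
tool_pos: [0.5339, -0.0423, 0.127]
tool_rot: [0.381, -0.019, 0.924, 0.008]
contact_force: [-0.3, 0.3, -0.4]
gripper_width: 0.47
grasp_force: 0.0
```

```bash
python3 - <<'E'
from go import *
print(*where())
img,W=cloud('top'); a=img[95:275,235:400,::-1]; img,W=cloud('scene'); b=img[180:340,180:350,::-1]
cv2.imwrite('pics/c5.png',np.hstack([cv2.resize(a,(400,436),interpolation=2),cv2.resize(b,(400,436),interpolation=2)]))
E
```

```text
[-1.089e+02 -1.000e-01  5.200e+01] lean 44.8 side -0.001 8.15 0.4695213570709172 [-0.3  0.3 -0.4]
```

View pics/c5.png

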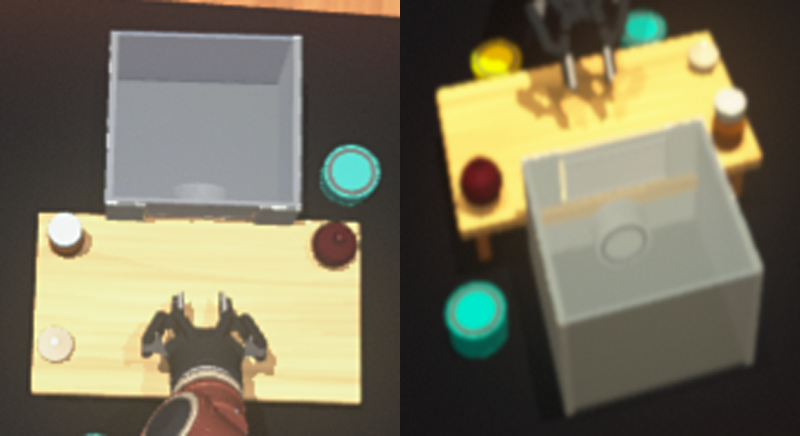

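The flap now looks closed and the tin rests in the bin behind the sill, around (623,240). I'll check its depth and the flap.

```bash
python3 - <<'E'
from go import *
img,W=cloud('scene'); W=W-M; F=np.stack([W@D,W@L,W@Z],-1)*1e3
def at(cx,cy):
    u=int(180+(cx-400)*170/400); v=int(180+cy*160/436); return u,v,np.round(F[v,u],0)
for c in((600,215),(610,215),(622,215),(625,243),(625,228),(625,258),(605,243),(645,243),(600,178),(640,170),(610,190),(580,185)): print(c,*at(*c))
E
```

```text
(600, 215) 265 258 [ 88. -36.  77.]
(610, 215) 269 258 [ 92. -26.  77.]
(622, 215) 274 258 [ 97. -14.  79.]
(625, 243) 275 269 [128. -20.  74.]
(625, 228) 275 263 [111. -15.  76.]
(625, 258) 275 274 [146. -25.  77.]
(605, 243) 267 269 [126. -40.  78.]
(645, 243) 284 269 [137.   2.  77.]
(600, 178) 265 245 [ 44. -25.  77.]
(640, 170) 282 242 [47. 21. 78.]
(610, 190) 269 249 [ 61. -18.  77.]
(580, 185) 256 247 [ 46. -50.  78.]
```

```bash
python3 - <<'E'
from go import *
def ray(n,u,v):
    c=camera_params(n);R=cv2.Rodrigues(np.array(c['rvec']))[0];t=np.array(c['tvec']).ravel()
    d=np.append(cv2.undistortPoints(np.array([[[u,v]]],float),K(c),np.array(c['dist'])).ravel(),1)@R
    o=-R.T@t-M; f=lambda w:np.array([w@D,w@L,w@Z])*1e3
    return f(o),f(d)
for n,u,v in(('scene',275.6,269),('top',317.5,173)):
    o,d=ray(n,u,v)
    for z in(-69,-36,-5): print(n,z,np.round(o+d*(z-o[2])/d[2],0))
img,W=cloud('wrist'); cv2.imwrite('pics/w6.png',img[...,::-1]); W=W-M; F=np.stack([W@D,W@L,W@Z],-1)*1e3
f=F.reshape(-1,3); f=f[(abs(f[:,1])<50)&(f[:,0]>-30)&(f[:,0]<60)&(f[:,2]>-40)&(f[:,2]<64)]
for z in range(-40,64,8):
    q=f[(f[:,2]>=z)&(f[:,2]<z+8)]
    if len(q): print(z,len(q),np.round(np.median(q[:,0]),1))
E
```

```text
scene -69 [ 15.  10. -69.]
scene -36 [ 42.   4. -36.]
scene -5 [66. -3. -5.]
top -69 [ 54.  -7. -69.]
top -36 [ 44.  -5. -36.]
top -5 [35. -3. -5.]
-16 12 34.3
-8 1848 -13.1
0 467 -3.8
8 768 -3.1
16 724 -3.2
24 719 -3.2
32 767 -3.2
40 782 -3.5
48 883 -3.5
56 912 -4.8
```

View pics/w6.png

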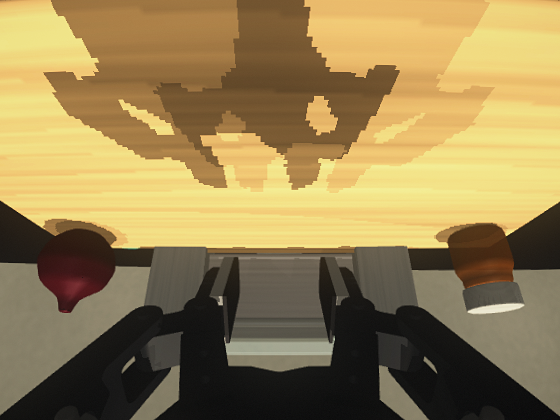

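The flap hangs upright: its face stays at a constant x from z 8 to 56 mm. The tin is on edge behind the sill, with its centre about 36 mm below the board top and 25 mm past the mouth. I'm handing in.

```bash
python3 -c "
from plant import *
print(job_done())"
```

```text
the job is handed in; nothing more can be done
None
```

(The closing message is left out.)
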